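# Set the run time on the tube mixer without touching its speed

### The arm

A 6-joint arm with a two-finger parallel gripper is mounted at the origin on the work surface. World frame = base frame: x ahead of the robot, y to its left, z up, the work surface at z = 0. Lengths are in m, angles in rad, forces in N, time in s.
With the tool pointing down it reaches from about 0.325 to 0.775 m from the base axis. Payload 5.5 kg.
Tool frame: the origin (TCP) lies midway between the tips of the shut fingers; the grasp point (between the pads) lies 19 mm behind it (arm.pinch_z is the distance from the TCP to the grasp point, in m); z points along the fingers, y is the direction in which the jaws open and shut (so a half turn about z gives the same grasp; the last joint's range is limited). The gripper opens to 88 mm and grips with 3 to 60 N. Pads are 20 mm wide; open, the fingers measure 115 mm over their backs; the gripper's body (75 mm by 178 mm) begins 61 mm behind the grasp point.
Start: joints at [-1.369, 0.091, 1.231, -0, 1.82, -0.057], TCP at [0.154, -0.58, 0.223] pointing down, gripper open.
Joint ranges: [-2.87, 2.87], [-0.86, 2.18], [0.17, 2.46], [-1.51, 4.65], [0.06, 2.69], [-2.65, 2.65]. Speed limits (rad/s): [2.57, 2.57, 3.01, 3.14, 3.14, 3.14].

### API

Orientations are given as [roll, pitch, yaw] about the fixed x, y, z axes, in that order (R = Rz(yaw) Ry(pitch) Rx(roll)).
In Python, from workcell import readout, get_image, camera_params, ticket, arm gives the robot as it stands.
- The arm moves only by the tool play_rows, never from a script. Its argument "commands" is a list that holds one entry, the list of rows, each a list of 7 numbers: the shift along the tool's x, y, z in units of 0.8 m (1.0 is 0.8 m), then the turn, a rotation vector about the tool's x, y, z in units of 120 degrees (1.0 is 120 degrees), then the finger opening in mm, from 0 to 87.8. A call has 1 to 5 rows; each row is the pose to reach, as a shift and turn from the pose commanded when the call began, along the tool's axes at that moment; what a row does not reach only later rows make up. A row lasts 1/10 s, in which the tool goes at most 50 mm and 8.59 degrees, less where a joint would pass 70% of its speed; a pose out of reach is approached as far as the arm can. A call with a number of a shift or a turn outside -1 to 1 is refused whole. A call with a gripper value outside its range is refused whole. The fingers move at their own pace and stop on an object; "squeeze" is the grip in N (left out, the last holds). Time passes only in rows, so rows that repeat a pose let the fingers close. It gives the time, the measured TCP pose, the force and the opening at its end, in the units of the state.
- readout.get_state(): the state, without advancing time (a new reading comes with each control period).
- get_image(name): name is "scene" or "top" or "wrist"; returns the picture (480x640x3 uint8, blue, green, red); there is no depth.
- camera_params(name): a dict with "fx", "fy", "cx", "cy" (pixels), "k1" (the pictures are not rectified: a ray, as slopes to the right and down, at radius r is drawn at 1 + k1 r^2 times it, then the intrinsics apply), "origin" and "rotation" of the camera in the world. Camera axes: x right, y up, looking along -z (the intrinsics and any distortion apply to the point x, -y, -z); pixel columns grow to the right and rows downward; lengths in m; the calibration is good to about 2 mm. A picture is of the moment at which its call begins: read the wrist's pose just before it. camera_params takes no time and is no camera call; for the wrist camera it gives the pose at the moment of the call.
- ticket.hand_in(): hands the job in, once; it reports no verdict.
The state is a dict: "time_s": time; "joint_pos": joint angles; "dq": joint speeds; "joint_efforts": joint torques, N m; "position": TCP position; "orientation": TCP orientation; "force": force on the tool from outside, world axes, zero at the start; "moment": the same for the moment, N m; "width": finger opening in m.
Only numpy, scipy, OpenCV 4.12 (cv2) and the standard library are available. Lean on these libraries where they do the work, as an engineer would, in place of code of your own. Each camera call takes 0.05 s, during which the arm holds its last target.

### The job

On the desk-top tube mixer, set the run time to full: push the inner bar knob down to unlock it, turn it clockwise until you feel it come up firmly against its end stop, then let go so that it springs back up and stays against the stop. Do not force it past the stop, where the mechanism would break, and do not disturb the outer speed ring or the things standing around.

Things in the scene. Friction and masses are not known exactly. Their poses are not given: they have to be found in the camera images.
- mixer: White tube mixer, fixed to the desk. Control tower 170 x 140 mm, flat deck 85 mm high; beside it, on its +y side, a lower roller bed (190 mm long, tops of its tubes and end plate 75 to 83 mm high). Origin on the desk right below the knobs' common vertical axis; the mixer's x axis is the direction of the bar knob at the start; z is up.
- knob_axis (a point): Point on the common vertical axis of the two knobs, on the mixer's deck, 85 mm above the desk.
- timer_knob (a point): Centre of the grip bar of the inner knob (run time), grey plastic: 38 mm long along its own x, 14 mm thick (y, pinch it across this), 30 mm high; this point is 15 mm below its top and 39 mm above the deck when up. A white line on top marks its -x end. Below the bar is a round skirt, 41 mm in diameter, its top 24 mm above the deck. The knob turns clockwise only.
- timer_turn (a joint): Angle of the inner knob, rad: 0 at the start, growing clockwise from above. Turns freely against 0.08 N m. A hidden end stop, elsewhere each time, is met between 0.5 and 1.3; it gives, with about 2 N m per rad. Firmly against it is 0.1 to 0.2 N m more than free turning; 0.34 N m more breaks it. Let go, the knob springs back a little (under 0.1 rad) and friction keeps it resting on the stop.
- timer_press (a joint): How far the inner knob is pushed down, m: 0 up, 0.007 fully down. A spring resists: 3 N at first, 5.6 N at 4 mm, 8 N at 7 mm. At its start angle the knob is locked against turning until it is pushed down by more than 4 mm; once turned by 0.4 rad it is past the lock and may be up or down. It springs up when released.
- timer_mech: Timer mechanism hidden inside the mixer, with the end stop; its origin is on the knobs' axis at deck height and tells nothing of where the stop is. It is touched only by the inner knob's shaft.
- speed_mark (a point): White line on the top of the outer speed ring, 26 mm from the axis, 16 mm above the deck. The ring is black, 60 mm in diameter and 16 mm high, around the inner knob, and turns at a touch (0.012 N m). It is to stay as it is.
- speed_ring (a joint): Angle of the outer speed ring, rad, clockwise seen from above; it is somewhere between -1 and 1 at the start and must stay there.
- tape_roll: Loose roll of clear brown tape lying on the desk by the mixer's -y side, 96 mm in diameter, 48 mm high; origin at the centre of its underside. Leave alone.
- pad_jar: Loose clear jar with a red lid beyond the mixer, 72 mm in diameter, 85 mm high; origin at the centre of its underside. Leave alone.
- pen_pot: Loose grey pot with pens beyond the roller bed, 72 mm in diameter, 150 mm high with the pens; origin at the centre of its underside. Leave alone.

How it is judged:
By the outcome, as a careful person would: the job done as asked, in the order asked, and still so for the second after the job is handed in, with the robot touching nothing.
It also fails if it takes over 64 s, if anything falls off the work surface, if the arm or the gripper's body presses on something with over 40 N, if the wrist force passes 120 N, or if a joint passes its speed limit or range.

## Working session

There is one attempt and no reset: what is moved stays moved. The work goes in short steps, Python scripts to look and compute and a tool call to move; the robot and the scene stay as the last step left them, time stands still between calls to the robot, and variables do not carry over. Pictures are saved under pics/ and viewed, and the job is handed in when it is done.

Besides the shell and the picture viewer there is one more tool, called as name(argument=value, ...) on one line, values as JSON. play_rows: Moves the arm, as the interface text tells. Its arguments: {"type":"object","properties":{"commands":{"type":"array","items":{"type":"array","items":{"type":"array","items":{"type":"number"}}}},"squeeze":{"type":"number"}},"required":["commands"]}

```bash
mkdir -p pics; ls; python3 - <<'E'
from workcell import readout,get_image,camera_params,arm
import cv2
print(readout.get_state()); print([a for a in dir(arm) if a[0]!='_'])
for n in ("scene","top","wrist"):
    p=camera_params(n); print(n,p)
    cv2.imwrite(f"pics/{n}0.png",get_image(n))
E
```

```text
pics
{'time_s': 0.0, 'joint_pos': array([-1.36866823e+00,  9.18509003e-02,  1.23190291e+00,  1.36996342e-05,
        1.81978628e+00, -5.66934369e-02]), 'dq': array([-5.26588836e-04,  3.89079892e-05,  1.26243797e-03, -1.21613109e-03,
       -1.52885436e-03,  3.45500243e-05]), 'joint_efforts': array([-1.04899987e-03, -4.46458483e+01, -4.06440032e+01,  6.96572964e-02,
        2.97450414e-02, -1.50846631e-04]), 'position': array([ 0.15351109, -0.57971887,  0.22150203]), 'orientation': array([-3.13964909e+00, -1.23610495e-04,  2.58824781e-01]), 'force': array([ 0.01140717, -1.13597645,  0.80929311]), 'moment': array([-0.05433329, -0.05372905, -0.02597905]), 'width': 0.08801661202849004}
['IKError', 'pinch_z']
scene {'fx': 458.2747264986617, 'fy': 458.2747264986617, 'cx': 321.8228533301276, 'cy': 236.4850247645485, 'k1': -0.10935092320014786, 'origin': array([1.26961097, 0.13054314, 0.77122558]), 'rotation': array([ 0.76966094, -0.01844367,  1.80643988])}
top {'fx': 526.2225240020871, 'fy': 526.2225240020871, 'cx': 313.10878589426403, 'cy': 242.02148351270563, 'k1': 0.022359516184459038, 'origin': array([0.41177482, 0.00613161, 1.13837949]), 'rotation': array([ 0.18295372, -0.00518575, -1.57498202])}
wrist {'fx': 372.8512904573668, 'fy': 372.8512904573668, 'cx': 324.3640319083997, 'cy': 236.52460631606064, 'k1': -0.0791593378907537, 'origin': array([ 0.22186422, -0.562105  ,  0.38329817]), 'rotation': array([-0.25947728,  0.00196757, -1.31157379])}
```

View pics/top0.png

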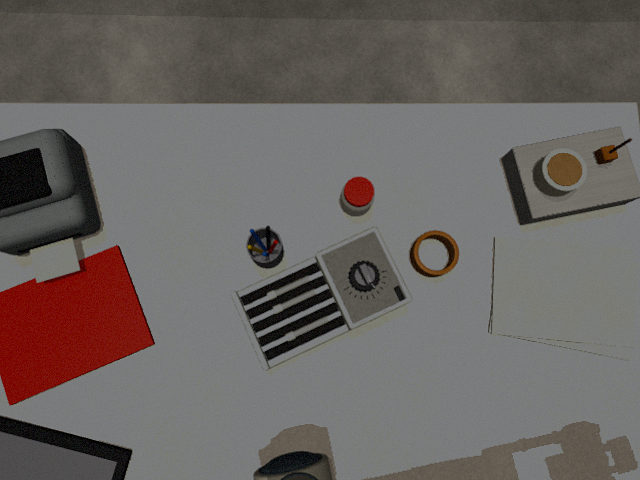

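View pics/scene0.png

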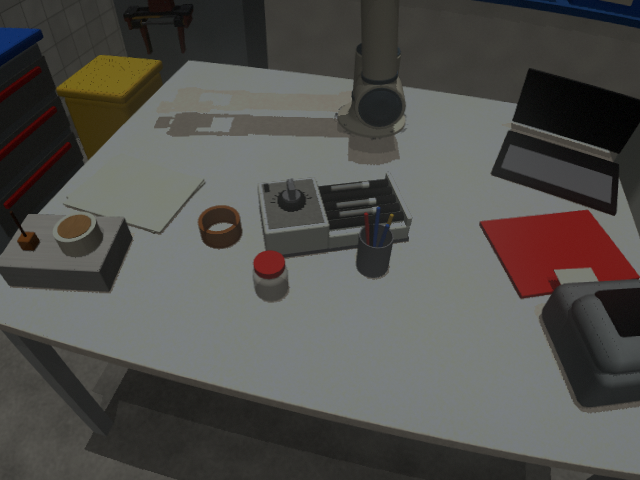

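The top view shows the knob near pixel (364,276), the tape roll at (435,254), the jar at (358,193) and the pen pot at (265,247). Next I'll zoom in and localise the knob.

```bash
cat > h.py <<'E'
import numpy as np, cv2
from scipy.spatial.transform import Rotation as R
from workcell import readout,get_image,camera_params
def cam(n):
    p=camera_params(n); p=dict(p)
    p['K']=np.array([[p['fx'],0,p['cx']],[0,p['fy'],p['cy']],[0,0,1]]); p['D']=np.array([p['k1'],0,0,0.]); p['Rm']=R.from_euler('xyz',p['rotation']).as_matrix(); return p
def ray(p,uv):
    s=cv2.undistortPoints(np.array(uv,float).reshape(-1,1,2),p['K'],p['D']).reshape(-1,2)
    d=np.c_[s[:,0],-s[:,1],-np.ones(len(s))]@p['Rm'].T
    return d
def onplane(p,uv,z):
    d=ray(p,uv); o=np.array(p['origin']); t=(z-o[2])/d[:,2]; return o+d*t[:,None]
def proj(p,P):
    q=(np.atleast_2d(P)-p['origin'])@p['Rm']
    s=np.c_[q[:,0]/-q[:,2],-q[:,1]/-q[:,2]]
    k=1+p['k1']*(s**2).sum(1)
    return np.c_[s[:,0]*k*p['fx']+p['cx'],s[:,1]*k*p['fy']+p['cy']]
def crop(n,img,u,v,w,name,sc):
    c=img[v-w:v+w,u-w:u+w]; cv2.imwrite(name,cv2.resize(c,None,fx=sc,fy=sc,interpolation=cv2.INTER_CUBIC))
E
python3 - <<'E'
from h import *
i=cv2.imread('pics/top0.png'); j=np.clip(i.astype(float)*1.8,0,255).astype('uint8'); crop('',j,364,276,36,'pics/topz.png',8)
i=cv2.imread('pics/scene0.png'); j=np.clip(i.astype(float)*1.8,0,255).astype('uint8'); crop('',j,291,197,36,'pics/scenez.png',8)
p=cam('top')
print(onplane(p,[(364,276)],.139), onplane(p,[(379,227),(412,300),(347,330),(316,259)],.085))
q=cam('scene');print(onplane(q,[(291,182)],.139))
print(onplane(p,[(435,254)],.048),onplane(p,[(358,191)],.085),onplane(p,[(265,247)],.1))
E
```

```text
[[ 0.53038287 -0.09670133  0.139     ]] [[ 0.63749027 -0.13517057  0.085     ]
 [ 0.4883877  -0.19694159  0.085     ]
 [ 0.42982298 -0.06630839  0.085     ]
 [ 0.57169069 -0.00585152  0.085     ]]
[[ 0.52762629 -0.10448889  0.139     ]]
[[ 0.5871088  -0.25604818  0.048     ]] [[ 0.71392021 -0.09366312  0.085     ]] [[0.59405192 0.0962969  0.1       ]]
```

View pics/topz.png

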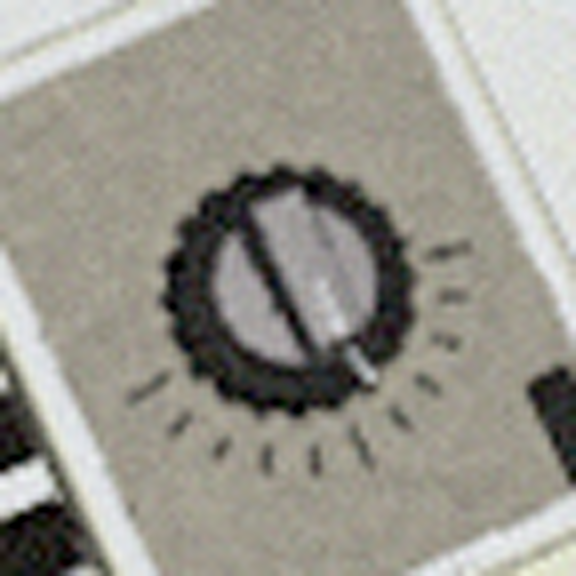

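View pics/scenez.png

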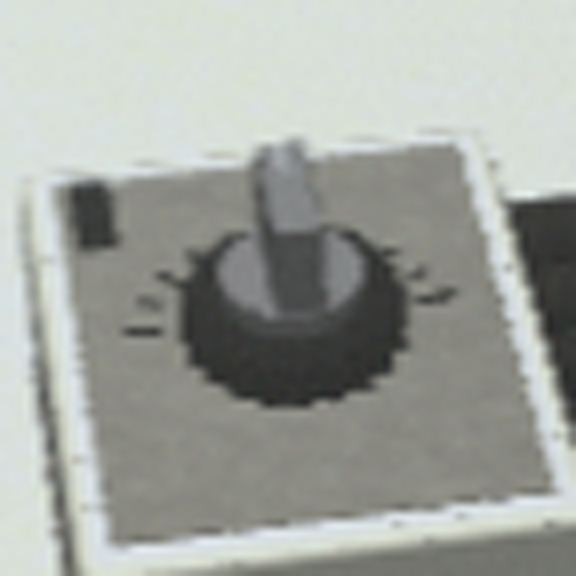

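The knob axis is at about (0.529, -0.10) and the bar's yaw is about 0.40 rad. Gripping at tool yaw 0.40 puts joint 6 near 0.99. The turn takes it to at most 2.4, which is inside its range. Next I'll move over it for a close look.

play_rows(commands=[[[0.06,-0.045,0,0,0,0,87.8],[0.12,-0.09,0,0,0,0,87.8],[0.18,-0.136,0,0,0,0,87.8],[0.24,-0.182,0,0,0,0,87.8],[0.25,-0.189,0,0,0,0,87.8]]])

```text
time_s: 0.65
position: [0.3084, -0.3815, 0.2223]
orientation: [-3.141, -0.0, 0.258]
force: [0.8, -0.6, 0.5]
width: 0.0875
```

play_rows(commands=[[[0.05,-0.038,0,0,0,0,87.8],[0.1,-0.075,0,0,0,0,87.8],[0.15,-0.113,0,0,0,0,87.8],[0.2,-0.151,0,0,0,0,87.8],[0.25,-0.189,0,0,0,0,87.8]]])

```text
time_s: 1.15
position: [0.4627, -0.1846, 0.2225]
orientation: [3.141, -0.0, 0.259]
force: [1.0, 0.0, -0.6]
width: 0.0876
```

play_rows(commands=[[[0.04,-0.03,0,0,0,-0.03,87.8],[0.08,-0.06,0,0,0,-0.067,87.8],[0.107,-0.081,0,0,0,-0.067,87.8],[0.107,-0.081,0,0,0,-0.067,87.8],[0.107,-0.081,0,0,0,-0.067,87.8]]])

```text
time_s: 1.65
position: [0.528, -0.1017, 0.2222]
orientation: [-3.141, 0.001, 0.4]
force: [-0.5, 0.6, -0.4]
width: 0.0878
```

```bash
python3 - <<'E'
from h import *
s=readout.get_state(); print(s['time_s'],s['position'],s['orientation'],s['joint_pos'],s['force'],s['moment'])
p=cam('wrist'); print(p['origin'],p['rotation'])
i=get_image('wrist'); cv2.imwrite('pics/w1.png',i); print(proj(p,[[.529,-.1,.139],[.529,-.1,.101]]))
E
```

```text
1.65 [ 0.52798896 -0.10172995  0.22216739] [-3.14132327e+00  1.15369593e-03  4.00252421e-01] [-2.53298953e-01 -7.57974918e-02  1.39925943e+00 -5.03031405e-04
  1.81921042e+00  9.17121693e-01] [-0.53576707  0.6106883  -0.4439455 ] [ 7.28896130e-05 -4.60613685e-03  2.01170792e-02]
[ 0.59328566 -0.0743964   0.38370424] [-2.60752792e-01  5.24862301e-04 -1.17012805e+00]
[[322.35612391 242.03083468]
 [322.63505945 228.78346918]]
```

View pics/w1.png

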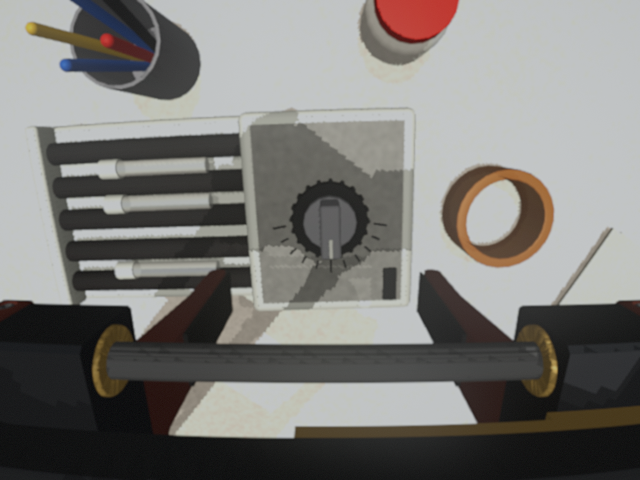

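The wrist view shows the ring around (330,220), with the bar upright along the image columns and the white line at the near end (330,248). Next I'll measure the centre and yaw.

```bash
cat > seg.py <<'E'
from h import *
E
python3 - <<'E'
from h import *
i=cv2.imread('pics/w1.png'); c=i[170:275,275:385]
cv2.imwrite('pics/w1z.png',cv2.resize(np.clip(c.astype(float)*1.5,0,255).astype('uint8'),None,fx=5.4,fy=5.4,interpolation=cv2.INTER_CUBIC))
g=cv2.cvtColor(i,cv2.COLOR_BGR2GRAY)
m=np.zeros_like(g); m[165:272,280:380]=(g[165:272,280:380]<45)*255
cs,_=cv2.findContours(m,cv2.RETR_EXTERNAL,cv2.CHAIN_APPROX_NONE)
k=max(cs,key=cv2.contourArea); print(cv2.boundingRect(k),cv2.fitEllipse(k))
p=cam('wrist')
e=cv2.fitEllipse(k); print(onplane(p,[e[0]],.101), onplane(p,[e[0]],.095))
hull=cv2.convexHull(k).reshape(-1,2)
W=onplane(p,hull,.101)[:,:2]; print(cv2.minEnclosingCircle(W.astype('float32')))
E
```

```text
(291, 180, 78, 76) ((329.1463623046875, 218.97877502441406), (69.86031341552734, 70.1818618774414), 172.29995727539062)
[[ 0.53793532 -0.10230756  0.101     ]] [[ 0.53676758 -0.10288434  0.095     ]]
((0.5376208424568176, -0.10214054584503174), 0.03084755502641201)
```

View pics/w1z.png

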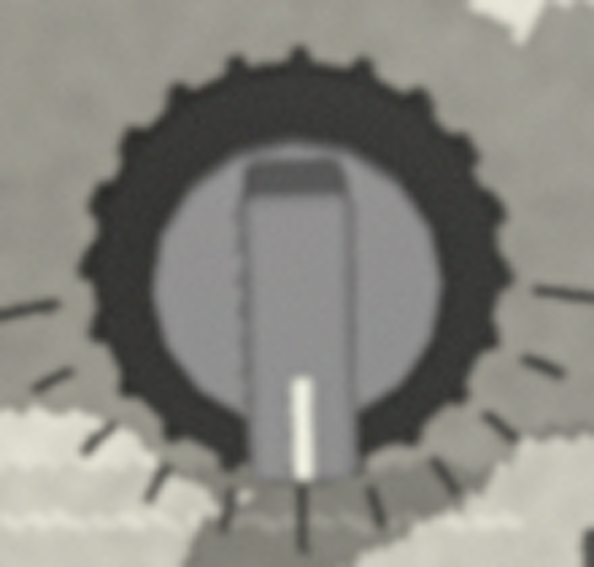

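```bash
python3 - <<'E'
from h import *
p=cam('wrist')
z=np.array([(247,195),(350,195),(356,480),(251,480),(303,380),(303,478)],float); uv=(z+.5)/5.4-.5+[275,170]
W=onplane(p,uv,.139)[:,:2]; print(W); c=W[:4].mean(0); print('c',c,'len',np.linalg.norm(W[0]-W[3]),'w',np.linalg.norm(W[0]-W[1]),np.linalg.norm(W[2]-W[3]))
for a,b in ((3,0),(2,1),(5,4)): d=W[a]-W[b]; d=W[b]-W[a]; print(np.arctan2(d[1],d[0]))
# bar top in top view
t=cam('top'); z=np.array([(252,205),(302,188),(357,330),(316,352)],float); uv=(z+.5)/8-.5+[328,240]
W=onplane(t,uv,.139)[:,:2]; print(W.mean(0))
i=cv2.imread('pics/top0.png'); g=cv2.cvtColor(i,cv2.COLOR_BGR2GRAY); m=np.zeros_like(g); m[255:297,345:384]=(g[255:297,345:384]<35)*255
cs,_=cv2.findContours(m,cv2.RETR_EXTERNAL,cv2.CHAIN_APPROX_NONE); k=max(cs,key=cv2.contourArea); print(cv2.boundingRect(k)); h=cv2.convexHull(k).reshape(-1,2)
print(cv2.minEnclosingCircle(onplane(t,h,.095)[:,:2].astype('float32')))
s=cam('scene'); i=cv2.imread('pics/scene0.png'); g=cv2.cvtColor(i,cv2.COLOR_BGR2GRAY)
z=np.array([(258,152),(305,152),(322,232),(262,232)],float); uv=(z+.5)/8-.5+[255,161]
W=onplane(s,uv,.139)[:,:2]; print('scene',W,W.mean(0))
print(proj(s,[[.529,-.1,.139],[.536,-.102,.139]]))
E
```

```text
[[ 0.55136317 -0.0897102 ]
 [ 0.55630336 -0.10140721]
 [ 0.52272055 -0.11682883]
 [ 0.51749673 -0.10444883]
 [ 0.5322921  -0.10536204]
 [ 0.52033178 -0.11047313]]
c [ 0.53697095 -0.10309877] len 0.03693457946249559 w 0.01269745713443441 0.013436982995603988
0.41047718329777866
0.4304878295141801
0.40384911166462284
[ 0.53588757 -0.10044493]
(348, 261, 32, 31)
((0.5358239412307739, -0.10041996091604233), 0.03128841519355774)
scene [[ 0.52186064 -0.1156932 ]
 [ 0.51861698 -0.10327675]
 [ 0.55002235 -0.08950094]
 [ 0.55405917 -0.10497179]] [ 0.53613978 -0.10336067]
[[292.81163199 182.71980874]
 [291.02164583 184.56223235]]
```

The three cameras agree: the axis is at (0.5365, -0.1025), the bar's yaw is about 0.41, and the bar measures 37 x 13 mm, as given. Next I'll descend in two stages.

play_rows(commands=[[[0.0095,0.005,0.03,0,0,-0.006,87.8],[0.0095,0.005,0.06,0,0,-0.006,87.8],[0.0095,0.005,0.075,0,0,-0.006,60],[0.0095,0.005,0.075,0,0,-0.006,60],[0.0095,0.005,0.075,0,0,-0.006,60]]])

```text
time_s: 2.2
position: [0.5365, -0.1033, 0.1635]
orientation: [3.141, -0.001, 0.411]
force: [0.1, -0.7, 0.4]
width: 0.0672
```

```bash
python3 - <<'E'
from h import *
s=readout.get_state(); print(s['time_s'],s['position'],s['orientation'],s['force'],s['moment'])
p=cam('wrist'); 
i=get_image('wrist'); cv2.imwrite('pics/w2.png',i); print(proj(p,[[.5365,-.1025,.139],[.5365,-.1025,.101]]))
E
```

```text
2.2 [ 0.53649805 -0.10331958  0.16354185] [ 3.14103989e+00 -5.81009735e-04  4.10597096e-01] [ 0.07656126 -0.68914851  0.44876749] [-0.05489002 -0.0422304   0.00403691]
[[322.47936292 274.44036622]
 [322.75187017 253.07394856]]
```

View pics/w2.png

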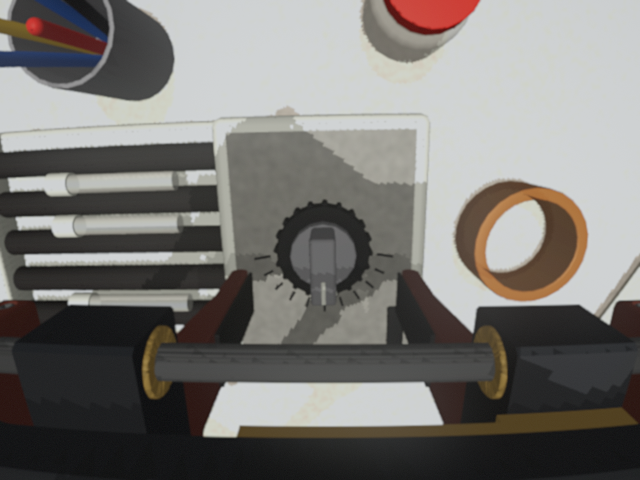

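The bar sits centred between the fingers, at column ≈323. Next I'll go down to tip height 0.114, which clears the skirt (0.109) and the ring (0.101), and then close.

play_rows(commands=[[[0,0,0.03,0,0,0,60],[0,0,0.05,0,0,0,60],[0,0,0.062,0,0,0,45],[0,0,0.062,0,0,0,40],[0,0,0.062,0,0,0,40]]], squeeze=20)

```text
time_s: 2.75
position: [0.5368, -0.1027, 0.1135]
orientation: [3.141, -0.0, 0.412]
force: [0.3, -0.4, -0.3]
width: 0.0412
```

```bash
python3 - <<'E'
from h import *
s=readout.get_state(); print(s['time_s'],s['position'],s['orientation'],s['force'],s['moment'],s['width'])
i=get_image('wrist'); cv2.imwrite('pics/w3.png',i); 
E
```

```text
2.75 [ 0.53682347 -0.10270143  0.11351965] [ 3.14137576e+00 -2.91381384e-04  4.11659874e-01] [ 0.34479927 -0.39214012 -0.29426374] [-0.02615069 -0.04104041  0.03030952] 0.04120080199079272
```

View pics/w3.png

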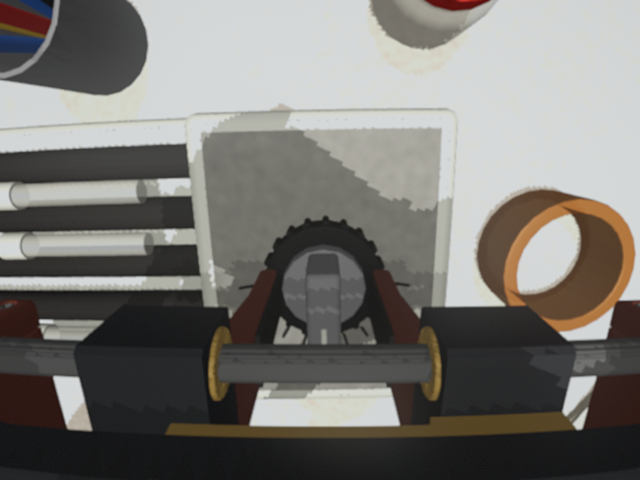

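play_rows(commands=[[[0,0,0,0,0,0,25],[0,0,0,0,0,0,10],[0,0,0,0,0,0,10],[0,0,0,0,0,0,10],[0,0,0,0,0,0,10]]], squeeze=35)

```text
time_s: 3.3
position: [0.5367, -0.1024, 0.1134]
orientation: [-3.141, -0.0, 0.412]
force: [-0.7, 1.2, 2.6]
width: 0.0136
```

```bash
cat > st.py <<'E'
from h import *
s=readout.get_state(); 
np.set_printoptions(precision=4,suppress=True)
print(s['time_s'],s['position'],s['orientation'],s['force'],s['moment'],s['width'],'j6',s['joint_pos'][5],s['joint_efforts'][5])
E
python3 st.py
```

```text
3.3 [ 0.5367 -0.1024  0.1134] [-3.1413 -0.0004  0.4121] [-0.6856  1.1918  2.6067] [0.3271 0.1767 0.0717] 0.013560219246159176 j6 0.907710165235766 0.07309532957151532
```

It's gripped at 13.6 mm opening. Now I'll press down about 6 mm.

play_rows(commands=[[[0,0,0.003,0,0,0,10],[0,0,0.006,0,0,0,10],[0,0,0.008,0,0,0,10],[0,0,0.008,0,0,0,10],[0,0,0.008,0,0,0,10]]])

```text
time_s: 3.8
position: [0.5367, -0.1024, 0.1073]
orientation: [-3.141, -0.001, 0.412]
force: [-1.9, 2.2, 6.4]
width: 0.0136
```

```bash
python3 st.py; python3 - <<'E'
from h import *
i=get_image('wrist'); cv2.imwrite('pics/w4.png',i); 
E
```

```text
3.8 [ 0.5367 -0.1024  0.1073] [-3.1415 -0.0006  0.4119] [-1.8582  2.2186  6.4129] [0.5944 0.5677 0.0785] 0.0136312012312544 j6 0.9078053961757733 0.07132906699553132
```

View pics/w4.png

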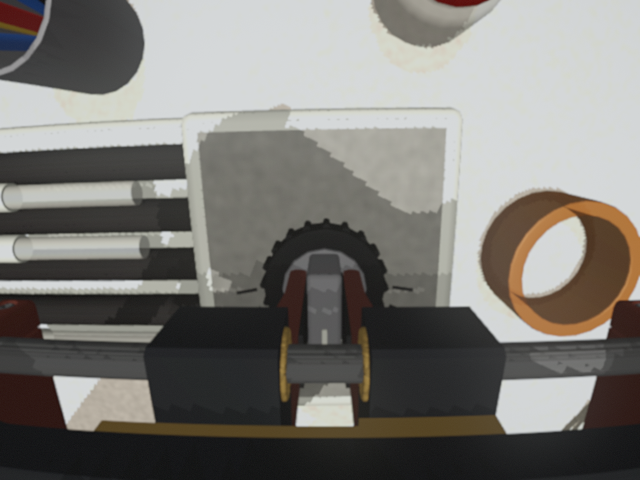

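play_rows(commands=[[[0,0,0.0008,0,0,0,10],[0,0,0.0008,0,0,0,10],[0,0,0.0008,0,0,0.01,10],[0,0,0.0008,0,0,0.02,10],[0,0,0.0008,0,0,0.02,10]]])

```text
time_s: 4.35
position: [0.5367, -0.1024, 0.1068]
orientation: [-3.142, -0.001, 0.369]
force: [-2.8, 2.7, 7.5]
width: 0.0135
```

```bash
python3 st.py
```

```text
4.35 [ 0.5367 -0.1024  0.1068] [-3.1416 -0.0007  0.3694] [-2.8295  2.6578  7.4777] [0.5532 0.544  0.0601] 0.013511238199963296 j6 0.9503137990377716 0.2135989163070917
```

play_rows(commands=[[[0,0,0,0,0,0.01,10],[0,0,0,0,0,0.02,10],[0,0,0,0,0,0.03,10],[0,0,0,0,0,0.04,10]]])

```text
time_s: 4.75
position: [0.5368, -0.1025, 0.1068]
orientation: [3.142, -0.001, 0.285]
force: [-3.4, 3.0, 7.1]
width: 0.0136
```

```bash
python3 st.py;  python3 - <<'E'
from h import *
i=get_image('wrist'); cv2.imwrite('pics/w5.png',i); 
E
python3 st.py
```

```text
4.75 [ 0.5368 -0.1025  0.1068] [ 3.1415 -0.0007  0.2854] [-3.3876  2.9927  7.0724] [ 0.4333  0.5642 -0.0036] 0.013627921108322418 j6 1.0343025911061459 -0.19834589213132858
4.8 [ 0.5368 -0.1025  0.1068] [ 3.1416 -0.0007  0.2842] [-2.6652  2.1056  6.8582] [0.4972 0.5364 0.0599] 0.014107494426197898 j6 1.0354852300440227 0.0174269441049546
```

View pics/w5.png

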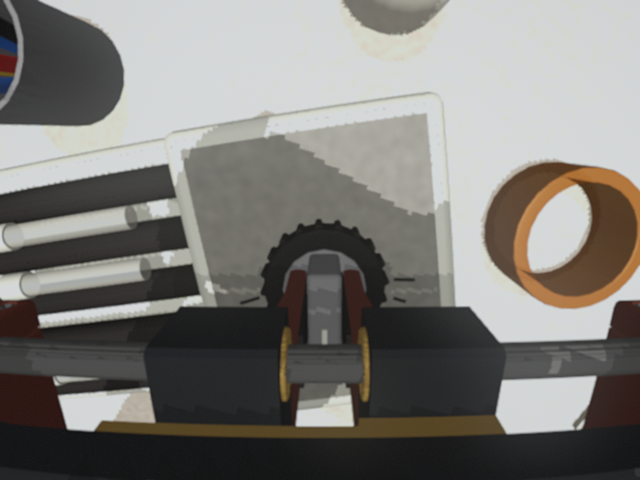

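```bash
cat > avg.py <<'E'
from h import *
import sys
np.set_printoptions(precision=4,suppress=True)
M=[];F=[];E=[];Y=[]
for k in range(int(sys.argv[1])):
    get_image('wrist'); s=readout.get_state(); M.append(s['moment']);F.append(s['force']);E.append(s['joint_efforts'][5]);Y.append(s['orientation'][2])
print(s['time_s'],'M',np.mean(M,0),np.std(M,0),'F',np.mean(F,0),'e6',np.mean(E),np.std(E),'yaw',np.mean(Y),np.std(Y),s['position'])
E
python3 avg.py 10
```

```text
5.3 M [0.4979 0.5843 0.0217] [0.0307 0.0271 0.0389] F [-3.2535  2.5468  6.7205] e6 0.0376228318491485 0.061237586067288824 yaw 0.2860661472059786 0.00014937473990330724 [ 0.5368 -0.1025  0.1068]
```

play_rows(commands=[[[0,0,0,0,0,0.02,10],[0,0,0,0,0,0.045,10],[0,0,0,0,0,0.07,10],[0,0,0,0,0,0.095,10],[0,0,0,0,0,0.11,10]]])

```text
time_s: 5.8
position: [0.5368, -0.1026, 0.1068]
orientation: [3.141, -0.001, 0.054]
force: [-4.1, 2.6, 7.1]
width: 0.0139
```

```bash
python3 st.py; python3 avg.py 14
```

```text
5.8 [ 0.5368 -0.1026  0.1068] [ 3.1415 -0.0007  0.0539] [-4.1338  2.6133  7.0628] [0.4078 0.515  0.0981] 0.013920877791607915 j6 1.2657195397317977 -0.1463929144665599
6.5 M [ 0.4434  0.5756 -0.03  ] [0.028  0.0224 0.0294] F [-2.7399  2.375   6.8238] e6 0.00360660333951403 0.0839226531580654 yaw 0.05529641885420871 0.0007460984419813615 [ 0.5368 -0.1026  0.1068]
```

play_rows(commands=[[[0,0,0,0,0,0.008,10],[0,0,0,0,0,0.016,10],[0,0,0,0,0,0.024,10],[0,0,0,0,0,0.032,10]]])

```text
time_s: 6.9
position: [0.5368, -0.1026, 0.1068]
orientation: [3.141, -0.001, -0.012]
force: [-2.5, 1.9, 7.2]
width: 0.0138
```

```bash
python3 st.py; python3 avg.py 8
```

```text
6.9 [ 0.5368 -0.1026  0.1068] [ 3.1415 -0.0008 -0.012 ] [-2.4594  1.9414  7.1967] [0.4253 0.5839 0.1068] 0.013764151141480227 j6 1.3315673333331692 -0.1423146016895771
7.3 M [0.4111 0.5845 0.0217] [0.027  0.0193 0.02  ] F [-2.6244  1.9917  6.7407] e6 0.05237895034952089 0.05300131460966208 yaw -0.011630296553124392 0.0004759597222474756 [ 0.5368 -0.1026  0.1069]
```

play_rows(commands=[[[0,0,0,0,0,0.008,10],[0,0,0,0,0,0.016,10],[0,0,0,0,0,0.024,10],[0,0,0,0,0,0.032,10]]])

```text
time_s: 7.7
position: [0.5368, -0.1027, 0.1068]
orientation: [3.141, -0.001, -0.079]
force: [-3.2, 2.5, 6.4]
width: 0.0136
```

```bash
python3 st.py; python3 avg.py 8
```

```text
7.7 [ 0.5368 -0.1027  0.1068] [ 3.1414 -0.0008 -0.079 ] [-3.2352  2.4516  6.3792] [0.3656 0.5826 0.0897] 0.013559788229551749 j6 1.3985815910697779 -0.14207953121513128
8.1 M [0.402  0.591  0.0412] [0.0242 0.0313 0.0238] F [-3.0743  2.0904  6.9151] e6 0.052479847727227025 0.05301062811444605 yaw -0.07867895450505918 0.0004959410800120108 [ 0.5368 -0.1027  0.1068]
```

play_rows(commands=[[[0,0,0,0,0,0.007,10],[0,0,0,0,0,0.014,10],[0,0,0,0,0,0.021,10],[0,0,0,0,0,0.028,10]]])

```text
time_s: 8.5
position: [0.5367, -0.1027, 0.1068]
orientation: [3.141, -0.001, -0.138]
force: [-3.2, 2.2, 5.8]
width: 0.0137
```

```bash
python3 st.py; python3 avg.py 8
```

```text
8.5 [ 0.5367 -0.1027  0.1068] [ 3.1414 -0.0007 -0.1376] [-3.2269  2.1851  5.8038] [0.3406 0.5694 0.0898] 0.013728515755668316 j6 1.4571279071154397 -0.11430164566263556
8.9 M [0.3694 0.5934 0.0172] [0.0259 0.0206 0.0344] F [-2.9524  1.8106  6.6978] e6 0.055909576039994135 0.04635839322132107 yaw -0.1372993660192467 0.0004306635524411699 [ 0.5368 -0.1027  0.1068]
```

play_rows(commands=[[[0,0,0,0,0,0.007,10],[0,0,0,0,0,0.014,10],[0,0,0,0,0,0.021,10],[0,0,0,0,0,0.028,10]]])

```text
time_s: 9.3
position: [0.5368, -0.1027, 0.1069]
orientation: [3.141, -0.001, -0.196]
force: [-2.2, 1.4, 6.8]
width: 0.0137
```

```bash
python3 st.py; python3 avg.py 8
```

```text
9.3 [ 0.5368 -0.1027  0.1069] [ 3.1414 -0.0008 -0.1963] [-2.1994  1.3624  6.811 ] [0.3944 0.511  0.1398] 0.01365299960603943 j6 1.515769029360228 -0.07590272231027484
9.7 M [0.4141 0.5841 0.0712] [0.0183 0.031  0.033 ] F [-2.9111  1.5383  6.9046] e6 0.09707167977467179 0.04640924004859532 yaw -0.1959066063135644 0.00042532734842808237 [ 0.5368 -0.1027  0.1068]
```

The torque may be rising: static 0.02–0.04 → 0.07, and joint 6 effort 0.055 → 0.097. I'll take smaller steps now.

play_rows(commands=[[[0,0,0,0,0,0.0035,10],[0,0,0,0,0,0.007,10],[0,0,0,0,0,0.0105,10],[0,0,0,0,0,0.014,10]]])

```text
time_s: 10.1
position: [0.5368, -0.1027, 0.1068]
orientation: [3.141, -0.001, -0.225]
force: [-3.5, 0.9, 6.7]
width: 0.0139
```

```bash
python3 st.py; python3 avg.py 14
```

```text
10.1 [ 0.5368 -0.1027  0.1068] [ 3.1415 -0.0008 -0.2252] [-3.4944  0.906   6.7048] [0.4347 0.5708 0.1324] 0.013869706326017974 j6 1.544657311362196 0.0666230684146285
10.8 M [0.4251 0.5491 0.1495] [0.0254 0.0221 0.0335] F [-2.8683  1.4932  6.6728] e6 0.14854667442185537 0.018577267079586134 yaw -0.22496851330072282 0.00017313978591731508 [ 0.5367 -0.1027  0.1068]
```

play_rows(commands=[[[0,0,0,0,0,0.002,10],[0,0,0,0,0,0.004,10],[0,0,0,0,0,0.006,10],[0,0,0,0,0,0.006,10]]])

```text
time_s: 11.2
position: [0.5367, -0.1028, 0.1068]
orientation: [3.141, -0.001, -0.238]
force: [-2.5, 1.6, 7.2]
width: 0.0137
```

```bash
python3 st.py; python3 avg.py 14
```

```text
11.2 [ 0.5367 -0.1028  0.1068] [ 3.1414 -0.0007 -0.2376] [-2.5035  1.6375  7.1733] [0.4645 0.5542 0.2488] 0.013654312933250647 j6 1.5570343490681557 0.21239438094198704
11.9 M [0.429  0.5452 0.1767] [0.0312 0.0346 0.027 ] F [-2.9088  1.4221  6.7004] e6 0.1727831320438002 0.0030193410816373076 yaw -0.23745388301471573 2.4792069932995127e-05 [ 0.5368 -0.1028  0.1069]
```

play_rows(commands=[[[0,0,0,0,0,0.002,10],[0,0,0,0,0,0.004,10],[0,0,0,0,0,0.006,10],[0,0,0,0,0,0.008,10],[0,0,0,0,0,0.008,10]]])

```text
time_s: 12.4
position: [0.5368, -0.1028, 0.1068]
orientation: [3.141, -0.001, -0.254]
force: [-3.2, 0.8, 6.6]
width: 0.0139
```

```bash
python3 st.py; python3 avg.py 14
```

```text
12.4 [ 0.5368 -0.1028  0.1068] [ 3.1415 -0.0008 -0.2543] [-3.1924  0.7582  6.5506] [0.436  0.5549 0.1884] 0.013949340717862368 j6 1.5737355852977366 0.2412421815097332
13.1 M [0.4419 0.5212 0.1855] [0.034  0.0225 0.029 ] F [-3.211   1.228   6.5863] e6 0.2016926114447415 0.0030319912319977807 yaw -0.25416957779399063 2.398935347574759e-05 [ 0.5368 -0.1028  0.1068]
```

Now about 0.20 N·m in total, so roughly 0.12–0.14 N·m above free turning, with a slope of about 1.8 N·m/rad. A small final nudge, then I'll let go.

play_rows(commands=[[[0,0,0,0,0,0.0015,10],[0,0,0,0,0,0.003,10],[0,0,0,0,0,0.003,10],[0,0,0,0,0,0.003,10],[0,0,0,0,0,0.003,10]]])

```text
time_s: 13.6
position: [0.5367, -0.1028, 0.1068]
orientation: [3.142, -0.001, -0.26]
force: [-3.3, 1.5, 6.3]
width: 0.0142
```

```bash
python3 avg.py 6
```

```text
13.9 M [0.4574 0.5378 0.2103] [0.0359 0.0466 0.0341] F [-3.1783  1.3799  6.715 ] e6 0.21420361706987023 1.4445032488311071e-05 yaw -0.2604518791590837 2.03017876674774e-05 [ 0.5368 -0.1028  0.1068]
```

play_rows(commands=[[[0,0,0,0,0,0,20],[0,0,0,0,0,0,35],[0,0,0,0,0,0,45],[0,0,0,0,0,0,45],[0,0,0,0,0,0,45]]])

```text
time_s: 14.4
position: [0.5366, -0.1022, 0.1053]
orientation: [-3.141, 0.001, -0.26]
force: [-0.2, -0.2, 0.2]
width: 0.0445
```

```bash
python3 st.py; python3 - <<'E'
from h import *
cv2.imwrite('pics/w6.png',get_image('wrist'))
E
```

```text
14.4 [ 0.5366 -0.1022  0.1053] [-3.1407  0.0009 -0.2605] [-0.2057 -0.16    0.2104] [ 0.0644  0.011  -0.0464] 0.0445039370339259 j6 1.5801266394675697 0.0008382261148653924
```

View pics/w6.png

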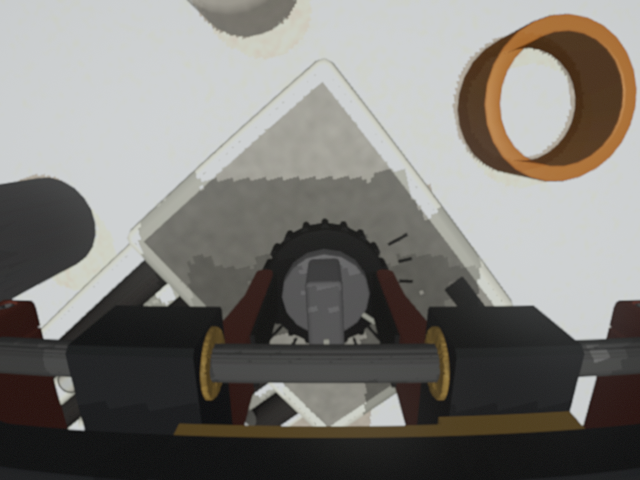

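The bar is released and the force is back to zero, so the joint 6 effort has no bias. The stop torque was about 0.134 N·m above the 0.08 friction. Next I'll raise the tool and back away to check.

play_rows(commands=[[[0,0,-0.03,0,0,0,45],[0,0,-0.08,0,0,0,45],[0,0,-0.14,0,0,0,45],[0,0,-0.15,0,0,0,45],[0,0,-0.15,0,0,0,45]]])

```text
time_s: 14.95
position: [0.5375, -0.1024, 0.2278]
orientation: [-3.141, -0.003, -0.26]
force: [0.7, -0.3, -0.4]
width: 0.0453
```

```bash
python3 st.py; python3 - <<'E'
from h import *
p=cam('wrist'); i=get_image('wrist'); cv2.imwrite('pics/w7.png',i)
u,v=proj(p,[[.5367,-.1025,.12]])[0].astype(int); print(u,v)
c=i[v-55:v+55,u-60:u+60]; cv2.imwrite('pics/w7z.png',cv2.resize(np.clip(c.astype(float)*1.5,0,255).astype('uint8'),None,fx=5,fy=5,interpolation=cv2.INTER_CUBIC))
E
```

```text
14.95 [ 0.5375 -0.1024  0.2278] [-3.1409 -0.0035 -0.2601] [ 0.6567 -0.3209 -0.3521] [ 0.048   0.0215 -0.0003] 0.045251386303536714 j6 1.5801588018037498 5.744547024733038e-05
325 236
```

View pics/w7z.png

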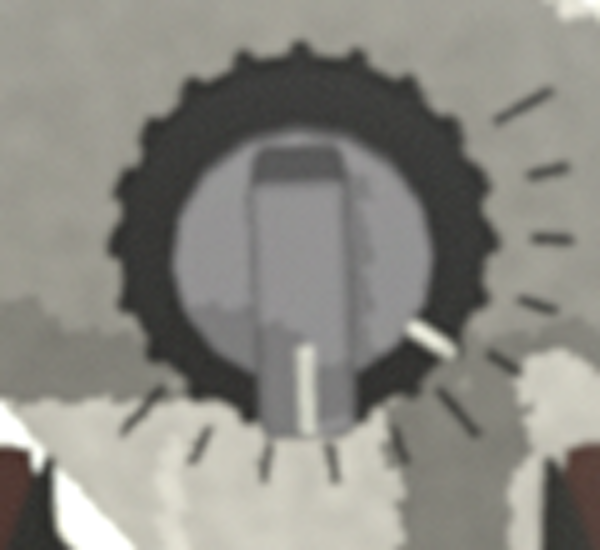

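The bar's white line points down at (303,390) in the crop. The speed mark is now visible at (432,339), so I'll check its angle against the first top image, and the bar's angle.

```bash
python3 - <<'E'
from h import *
p=cam('wrist'); o=np.array([325-60,236-55])
z=np.array([(432,339),(252,182),(343,182),(356,435),(258,435)],float); uv=(z+.5)/5-.5+o
m=onplane(p,uv[:1],.101)[0,:2]; W=onplane(p,uv[1:],.139)[:,:2]; c=W.mean(0)
ring=onplane(p,((np.array([[303,240]])+.5)/5-.5+o),.101)[0,:2]
print('mark',m,'bar c',c,'yaws',[np.arctan2(*(a-b)[::-1]) for a,b in((W[0],W[3]),(W[1],W[2]))])
C=np.array([.5367,-.1025])
d=m-C; print('mark angle now',np.arctan2(d[1],d[0]),np.linalg.norm(d))
t=cam('top'); m0=onplane(t,(np.array([[361,365.]])+.5)/8-.5+[328,240],.101)[0,:2]; C0=np.array([.5358,-.1004]); d=m0-C0; print('mark angle start',np.arctan2(d[1],d[0]),np.linalg.norm(d))
E
```

```text
mark [ 0.51666809 -0.11873403] bar c [ 0.53697501 -0.10258863] yaws [np.float64(-0.2429979568145288), np.float64(-0.20327194612207367)]
mark angle now -2.460537215785066 0.025784122596619653
mark angle start -2.4176771952839755 0.02562052714154099
```

play_rows(commands=[[[-0.06,0,-0.02,0,0,0,60],[-0.12,0,-0.04,0,0,0,60],[-0.18,0,-0.05,0,0,0,60],[-0.2,0,-0.05,0,0,0,60],[-0.2,0,-0.05,0,0,0,60]]])

```text
time_s: 15.5
position: [0.3806, -0.0608, 0.2648]
orientation: [-3.141, 0.001, -0.26]
force: [0.3, -0.2, 0.2]
width: 0.0598
```

```bash
python3 st.py; python3 - <<'E'
from h import *
i=get_image('top'); cv2.imwrite('pics/t8.png',i); 
a=i[180:340,210:480]; b=cv2.imread('pics/top0.png')[180:340,210:480]
cv2.imwrite('pics/t8z.png',cv2.resize(np.clip(np.vstack([b,a]).astype(float)*1.6,0,255).astype('uint8'),None,fx=1.85,fy=1.85,interpolation=cv2.INTER_CUBIC))
crop('',np.clip(i*1.8,0,255).astype('uint8'),364,276,36,'pics/t8k.png',8)
E
```

```text
15.5 [ 0.3806 -0.0608  0.2648] [-3.1413  0.0008 -0.2601] [ 0.2732 -0.1695  0.2408] [ 0.0429 -0.015  -0.0517] 0.05976012334140402 j6 1.5840475157527085 0.005137192056281492
```

View pics/t8z.png

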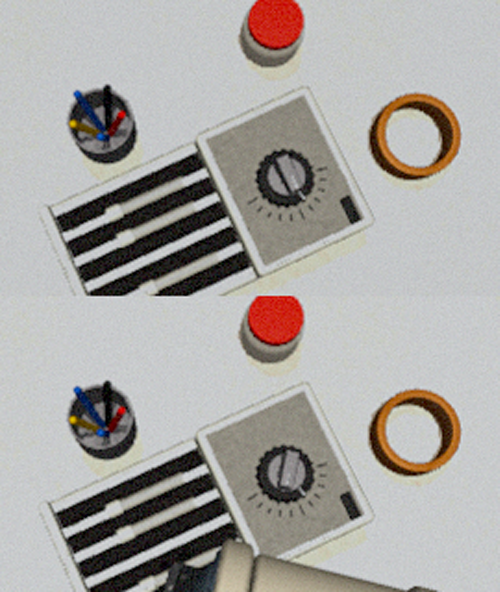

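View pics/t8k.png

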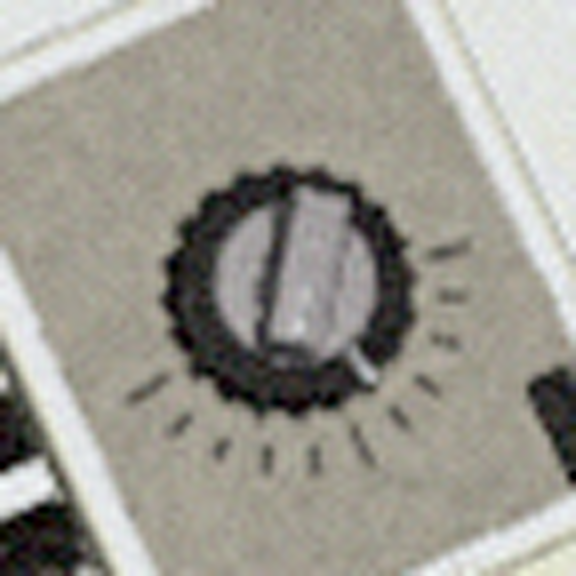

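The speed mark sits at the same crop pixel (361,365) before and after, and the jar, tape and pen pot haven't moved. The bar is up and rests at about 0.64 rad. That fits a stop at about 0.59–0.60 plus the amount held by friction.

```bash
python3 -c "
from workcell import ticket; print(ticket.hand_in())"
```

```text
the job is handed in; nothing more can be done
None
```

The run time is set to full and the job is handed in, at about 15.5 s of the 64 s allowed. I pinched the bar knob across its 14 mm thickness and pushed it down about 6.5 mm. I then turned it clockwise to the end stop, opened the fingers so it sprang up, and backed the arm away.

**Stop:** the torque began to rise at about 0.59 rad of turn, at close to 2 N·m per rad. I stopped at 0.214 N·m in total, about 0.13 N·m above free turning. That is inside the firm range (0.1 to 0.2) and well below breaking (0.34).

**After release:** the knob is up and rests at about 0.64 rad, so it sprang back about 0.03 rad and stays on the stop. The force and torque on the tool read zero within the sensor's noise.

**Surroundings:** the top camera shows the speed ring's mark at the same pixel before and after. The tape, jar and pen pot have not visibly moved.

**Disagreements:**
- **Moment reading:** it was noisy, about 0.03 N·m per sample. I judged the torque from averages together with the joint 6 effort, and the two agreed to within about 0.02 N·m once on the stop.
- **Speed mark:** comparing it across the wrist and top cameras gave a 0.04 rad difference. The unchanged top view puts that down to calibration.

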